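# Sort the supper things on the kitchen counter

## Task

Sort the food lying on the counter for supper: both tomatoes go side by side on the floor of the steel mixing bowl, the onion goes in the open top container of the blue stack, and one bread roll goes right way up in the middle of each side plate (either roll on either plate). Set each thing down rather than dropping it, leave the bowl, plates and containers standing where they are, and the spice jar too.

Things in the scene. Friction and masses are not known exactly. Their poses are not given: they have to be found in the camera images.
- tomato_a: Ripe red tomato with a green star-shaped stalk on top, squat and round: 56 mm across, 48 mm high, with a flat foot about 28 mm across, so it stands. About 90 g. Origin at its middle, 24 mm above its foot; z up through the stalk.
- tomato_b: The same kind of red tomato without its stalk (only a small brown scar on top): 56 mm across, 48 mm high, flat foot. About 90 g. Origin at its middle, 24 mm above its foot; z up.
- roll_a: Crusty golden-brown bread roll, oval from above, with three pale cuts across its top: 84 mm long (its x), 54 mm wide (its y), 44 mm high (z up), flat underneath. It is widest 16 mm above its underside. About 60 g. Origin at its middle, 22 mm above its underside.
- roll_b: The same kind of bread roll, but sprinkled with dark seeds in place of the cuts: 84 mm long (x), 54 mm wide (y), 44 mm high (z up), flat underneath, widest 16 mm above its underside. About 60 g. Origin at its middle, 22 mm above its underside.
- onion: Round purple onion with a short dry straw-coloured neck on top: 58 mm across, body 57 mm high, neck 10 mm more, small flat foot (24 mm across) on which it stands. About 110 g. Origin at its middle, 28 mm above its foot; z up through the neck.
- bowl: Stainless steel mixing bowl, open above, loose on the counter (450 g): 222 mm across the rim, 85 mm high, wall 3 mm. The flat inner floor is 5 mm above the counter and about 140 mm across; the sides flare, about 180 mm wide inside at 30 mm height. Origin at the centre of its underside, z up.
- plate_a: Plain white ceramic side plate, loose (330 g): 172 mm across, rim 18 mm high; the flat middle is 112 mm across and 5 mm above the counter. Origin at the centre of its underside, z up.
- plate_b: White ceramic side plate with a thin blue line round its rim, otherwise the same as the other: 172 mm across, rim 18 mm high, flat middle 112 mm across and 5 mm above the counter, loose (330 g). Origin at the centre of its underside, z up.
- containers: Stack of three interlocked blue plastic containers, loose as one piece (850 g): 170 mm (its x) by 126 mm (its y), 146 mm high to the rim; end and side lugs stand out 4 mm. The lower two are closed by the one above; the top one is open and empty: 154 mm by 110 mm inside, floor 96 mm above the counter, 50 mm deep, wall 8 mm at the rim. Origin at the centre of the stack's underside, z up.
- spice_jar: Small amber glass spice jar with a green cap, a bystander standing among the things: 40 mm across, 85 mm high, 140 g. Origin at the centre of its underside. Nothing is to be done with it.
Mind the look-alikes: they are no part of the job. Of the things that look like the containers, take the one that is farthest from the robot's base at the start.

How it is judged:
At the end, for the whole second after the job is handed in: Tomatoes in the bowl (70 mm of its axis, 10-50 mm up); onion in the top container (60 by 40 mm of its centre, 110-140 mm up); a roll on each plate, 15 mm of its centre, 17-37 mm up, upright to 0.2 rad; dishes level to 0.1 rad; all five at rest (0.02 m/s, 0.3 rad/s) (horizontal distance between each of tomato_a, tomato_b and bowl below 0.07 m and z of tomato_a in the frame of bowl between 0.01 and 0.05 m and z of tomato_b in the frame of bowl between 0.01 and 0.05 m and x of onion in the frame of containers between -0.06 and 0.06 m and y of onion in the frame of containers between -0.04 and 0.04 m and z of onion in the frame of containers between 0.11 and 0.14 m and ((horizontal distance between roll_a and plate_a below 0.015 m and z of roll_a in the frame of plate_a between 0.017 and 0.037 m and horizontal distance between roll_b and plate_b below 0.015 m and z of roll_b in the frame of plate_b between 0.017 and 0.037 m) or (horizontal distance between roll_a and plate_b below 0.015 m and z of roll_a in the frame of plate_b between 0.017 and 0.037 m and horizontal distance between roll_b and plate_a below 0.015 m and z of roll_b in the frame of plate_a between 0.017 and 0.037 m)) and angle between each of roll_a, roll_b's own z axis and vertical below 0.2 rad and linear speed of each of tomato_a, tomato_b, roll_a, roll_b, onion below 0.02 m/s and angular speed of each of tomato_a, tomato_b, roll_a, roll_b, onion below 0.3 rad/s and angle between each of bowl, plate_a, plate_b, containers's own z axis and vertical below 0.1 rad); the robot touches nothing.
It fails at once if a tomato, a roll or the onion is dropped or thrown: it moves faster than 0.9 m/s while the fingers do not touch it ((contact force between the fingers and tomato_a below 0.05 N and linear speed of tomato_a above 0.9 m/s) or (contact force between the fingers and tomato_b below 0.05 N and linear speed of tomato_b above 0.9 m/s) or (contact force between the fingers and roll_a below 0.05 N and linear speed of roll_a above 0.9 m/s) or (contact force between the fingers and roll_b below 0.05 N and linear speed of roll_b above 0.9 m/s) or (contact force between the fingers and onion below 0.05 N and linear speed of onion above 0.9 m/s)).
It fails at once if the bowl, a plate or the stack of containers is pushed more than 40 mm from where it stood (distance of any of bowl, plate_a, plate_b, containers from where it was at the start of the episode above 0.04 m).
It fails at once if the spice jar is knocked over or pushed more than 30 mm (distance of spice_jar from where it was at the start of the episode above 0.03 m or angle between spice_jar's own z axis and vertical above 0.5 rad).
It also fails if it takes over 144 s, if anything falls off the work surface, if the arm or the gripper's body presses on something with over 40 N, if the wrist force passes 120 N, or if a joint passes its speed limit or range.

## Robot

A 6-joint arm with a two-finger parallel gripper is mounted at the origin on the work surface. World frame = base frame: x ahead of the robot, y to its left, z up, the work surface at z = 0. Lengths are in m, angles in rad, forces in N, time in s.
With the tool pointing down it reaches from about 0.35 to 0.875 m from the base axis. Payload 4.2 kg.
Tool frame: the origin (TCP) lies midway between the tips of the shut fingers; the grasp point (between the pads) lies 19 mm behind it; z points along the fingers, y is the line along which they close (so a half turn about z gives the same grasp; the last joint's range is limited). The gripper opens to 85 mm and grips with 20 to 120 N. Pads are 22 mm wide; open, the fingers measure 114 mm over their backs; the gripper's body (76 mm by 85 mm) begins 54 mm behind the grasp point. The pads swing forward as they close: fully open they stand 13 mm farther back than shut.
Start: joints at [1.597, 0.385, 0.008, 0, -1.194, -0.259], TCP at [0.144, 0.608, 0.231] pointing down, gripper open.
Joint ranges: [-3.14, 3.14], [-1.21, 2.06], [-1.07, 1.41], [-3.16, 2.05], [-2.99, -0.16], [-3.1, 3.1]. Speed limits (rad/s): [2.79, 2.79, 3.14, 3.14, 3.14, 3.14].

## Interface

Orientations are given as a unit quaternion [x, y, z, w].
In Python, from rig import manip gives the robot as it stands. The module is installed in compiled form; this text tells all that it offers.
- The arm moves only by the tool play_rows, never from a script. Its argument "rows" is one flat list of numbers, 7 for each row, row after row: the finger opening in cm, from 0 to 8.54, then the shift along the tool's x, y, z in cm, then the turn, a rotation vector about the tool's x, y, z in rad. In form: [fingers, tx, ty, tz, ax, ay, az, fingers, tx, ty, tz, ax, ay, az, ...]. A call has 1 to 5 rows; each row is the pose to reach, as a shift and turn from the pose commanded when the call began, along the tool's axes at that moment; what a row does not reach only later rows make up. A row lasts 1/12 s, in which the tool goes at most 41.7 mm and 7.16 degrees, less where a joint would pass 70% of its speed; a pose out of reach is approached as far as the arm can. A call with a gripper value outside its range is refused whole. The fingers move at their own pace and stop on an object; "grip_force" is the grip in N (left out, the last holds). Time passes only in rows, so rows that repeat a pose let the fingers close. It gives the time, the measured TCP pose, the force, the opening and the grip force at its end, in the units of the state.
- manip.state(): the state, without advancing time (a new reading comes with each control period).
- manip.get_image(name): name is "scene" or "top" or "wrist"; returns a dict with "pixels" (420x560x3 uint8, red, green, blue), "intrinsics" (3x3 intrinsics, pixels), "dist" ([k1, k2, p1, p2, k3] as OpenCV has them; the pictures are not rectified), "cam_to_world" (4x4, takes a point from camera to world coordinates); the wrist camera has in their place "T_tool_cam" (4x4, takes a point from camera to tool coordinates, whose origin is the TCP and whose axes are the flange's). Camera axes: x right, y up, looking along -z (the intrinsics and any distortion apply to the point x, -y, -z); pixel columns grow to the right and rows downward; lengths in m; the calibration is good to about 2 mm. A picture is of the moment at which its call begins: read the wrist's pose just before it. There is no depth.
- manip.sign_off(): hands the job in; it is judged then, once.
The state is a dict: "time": time; "qpos": joint angles; "dq": joint speeds; "effort": joint torques, N m; "tcp_pos": TCP position; "orientation": TCP orientation; "force": force on the tool from outside, world axes, zero at the start; "ft_torque": the same for the moment, N m; "gripper_width": finger opening in m; "finger_force": force on a finger pad.
Only numpy, scipy, OpenCV 4.12 (cv2) and the standard library are available. Lean on these libraries where they do the work, as an engineer would, in place of code of your own. Each camera call takes 0.05 s, during which the arm holds its last target. There are 200 camera calls.

## Working session

There is one attempt and no reset: what is moved stays moved. The work goes in short steps, Python scripts to look and compute and a tool call to move; the robot and the scene stay as the last step left them, time stands still between calls to the robot, and variables do not carry over. Pictures are saved under pics/ and viewed, at most 14 in all, crops included, and the job is handed in when it is done.

Besides the shell and the picture viewer there is one more tool, called after "Emit:" as name(argument=value, ...), one argument or row to a line, values as JSON. play_rows: Moves the arm, as the interface text tells. Its arguments: {"type":"object","properties":{"rows":{"type":"array","items":{"type":"number"}},"grip_force":{"type":"number"}},"required":["rows"]}

```bash
mkdir -p pics; cat > h.py <<'E'
import numpy as np, cv2
from rig import manip
from scipy.spatial.transform import Rotation as R
def snap(n,f):
    im=manip.get_image(n); cv2.imwrite('pics/'+f,im['pixels'][:,:,::-1]); 
    np.savez('pics/'+f+'.npz',**{k:np.array(v) for k,v in im.items() if v is not None}); return im
def load(f): return dict(np.load('pics/'+f+'.npz'))
def ray(im,uv,T=None):
    T=np.array(im['cam_to_world']) if T is None else T
    p=cv2.undistortPoints(np.array(uv,float).reshape(-1,1,2),np.array(im['intrinsics']),np.array(im['dist'])).reshape(-1,2)
    d=np.c_[p[:,0],-p[:,1],-np.ones(len(p))]@T[:3,:3].T
    return T[:3,3],d
def onz(im,uv,z,T=None):
    o,d=ray(im,uv,T); return o+d*((z-o[2])/d[:,2])[:,None]
E
python3 - <<'E'
from h import *
for n in('scene','top'):
    im=snap(n,n+'0.png'); print(n,np.round(im['cam_to_world'],3).tolist(),np.round(im['intrinsics'],1).tolist())
s=manip.state();print({k:np.round(v,3).tolist() for k,v in s.items()})
E
```

```text
scene [[0.297, -0.526, 0.797, 1.399], [0.955, 0.179, -0.237, -0.31], [-0.018, 0.832, 0.555, 0.749], [0.0, 0.0, 0.0, 1.0]] [[465.7, 0.0, 273.3], [0.0, 465.7, 217.1], [0.0, 0.0, 1.0]]
top [[-0.026, 0.989, -0.144, 0.268], [-0.999, -0.022, 0.031, 0.012], [0.027, 0.145, 0.989, 1.156], [0.0, 0.0, 0.0, 1.0]] [[438.0, 0.0, 283.9], [0.0, 438.0, 210.0], [0.0, 0.0, 1.0]]
{'time': 0.1, 'qpos': [1.597, 0.386, 0.007, -0.0, -1.194, -0.259], 'dq': [0.0, -0.002, 0.002, 0.003, 0.001, 0.0], 'effort': [-0.001, -39.332, 18.893, 4.198, -0.003, 0.0], 'tcp_pos': [0.144, 0.608, 0.23], 'orientation': [0.993, -0.116, -0.0, 0.001], 'force': [0.071, 0.301, -0.099], 'ft_torque': [0.032, 0.011, -0.036], 'finger_force': 0.0, 'gripper_width': 0.085}
```

View pics/top0.png

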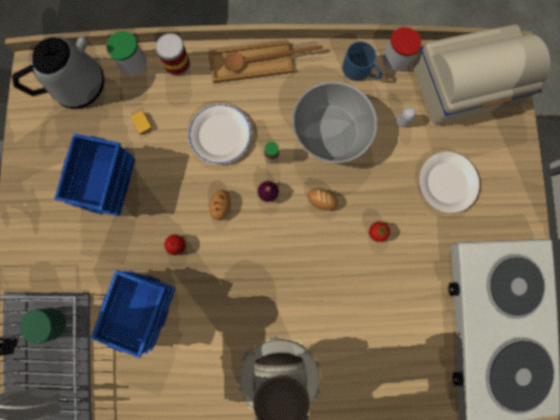

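View pics/scene0.png

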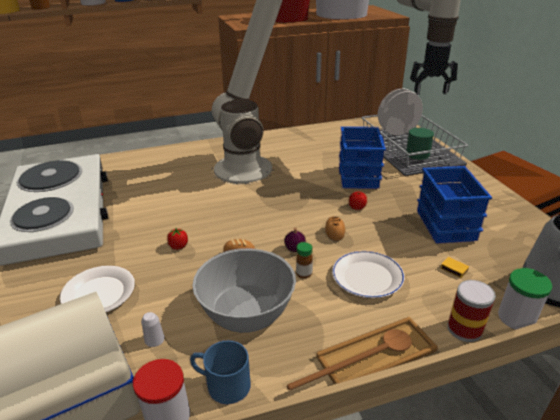

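The top view shows the robot base at about (283,380). The tomatoes are at (175,244) and (379,231), the onion at (268,191), and the jar at (271,150). Rolls are at (219,204) and (322,198), plates at (221,133) and (449,182), and the bowl at (335,122). The far blue stack is at (97,175). In the scene view the same stack is at (452,205).

```bash
cat > meas.py <<'E'
from h import *
def blobs(px,lo,hi,box,amin=40):
    hsv=cv2.cvtColor(px,cv2.COLOR_RGB2HSV); m=cv2.inRange(hsv,lo,hi); 
    if lo[0]==0 and hi[0]<15 and lo[1]>=180: m|=cv2.inRange(hsv,(170,lo[1],lo[2]),(180,255,255))
    k=np.zeros_like(m); x0,y0,x1,y1=box; k[y0:y1,x0:x1]=255
    m=cv2.morphologyEx(m&k,cv2.MORPH_CLOSE,np.ones((5,5)))
    cs=cv2.findContours(m,cv2.RETR_EXTERNAL,cv2.CHAIN_APPROX_NONE)[0]
    return sorted([c for c in cs if cv2.contourArea(c)>amin],key=cv2.contourArea)[::-1]
E
python3 - <<'E'
from meas import *
I={'top':load('top0.png'),'scene':load('scene0.png')}
J=[('tom1','top',(0,180,50),(8,255,255),(155,225,195,265),.024),('tom1','scene',(0,180,50),(8,255,255),(340,185,375,215),.024),
('tom2','top',(0,180,50),(8,255,255),(360,212,400,250),.024),('tom2','scene',(0,180,50),(8,255,255),(160,222,195,255),.024),
('onion','top',(130,40,10),(179,255,255),(250,172,288,210),.028),('onion','scene',(130,40,10),(179,255,255),(280,222,310,258),.028),
('rollb','top',(6,150,40),(22,255,255),(203,183,237,225),.016),('rollb','scene',(6,150,40),(22,255,255),(320,210,350,246),.02),
('rolla','top',(6,150,40),(22,255,255),(302,180,345,215),.016),('rolla','scene',(6,150,40),(22,255,255),(215,230,258,256),.02),
('jar','top',(45,100,30),(80,255,255),(258,135,285,162),.085),
('plateB','top',(0,0,120),(180,70,255),(180,95,260,170),.018),('plateA','top',(0,0,120),(180,70,255),(410,145,490,220),.018),
('stack','top',(105,150,30),(125,255,255),(45,120,145,225),.146)]
for n,v,lo,hi,box,z in J:
    im=I[v]; cs=blobs(im['pixels'],lo,hi,box)
    if not cs: print(n,v,'none');continue
    c=cs[0]; P=onz(im,cv2.convexHull(c).reshape(-1,2),z)[:,:2].astype(np.float32)*1000
    (cx,cy),(w,h),a=cv2.minAreaRect(P)
    M=cv2.moments(c);ct=onz(im,[(M['m10']/M['m00'],M['m01']/M['m00'])],z)[0]*1000
    print(n,v,len(cs),'A',cv2.contourArea(c),'rect c',np.round((cx,cy)),'wh',round(w),round(h),'ang',round(a),'cent',np.round(ct), 'el',np.round(cv2.fitEllipse(P)[0]),np.round(cv2.fitEllipse(P)[1]),round(cv2.fitEllipse(P)[2]))
a=cv2.resize(I['top']['pixels'][110:280,40:400],None,fx=2.2,fy=2.2,interpolation=cv2.INTER_CUBIC)
cv2.imwrite('pics/c1.png',a[:,:,::-1])
E
```

```text
tom1 top 1 A 279.0 rect c [349. 262.] wh 49 50 ang 0 cent [349. 263.  24.] el [349. 263.] [50. 52.] 164
tom1 scene 1 A 230.0 rect c [351. 263.] wh 50 99 ang 63 cent [351. 263.  24.] el [349. 264.] [ 51. 103.] 59
tom2 top 1 A 271.5 rect c [ 371. -272.] wh 51 50 ang 73 cent [ 371. -272.   24.] el [ 371. -272.] [50. 54.] 21
tom2 scene 1 A 255.5 rect c [ 379. -271.] wh 50 80 ang 83 cent [ 378. -272.   24.] el [ 375. -272.] [54. 87.] 88
onion top 1 A 273.0 rect c [484.  19.] wh 50 48 ang 89 cent [484.  18.  28.] el [484.  18.] [50. 51.] 147
onion scene 1 A 230.0 rect c [483.  15.] wh 50 81 ang 44 cent [481.  17.  28.] el [486.  19.] [51. 87.] 69
rollb top 1 A 399.0 rect c [453. 146.] wh 50 72 ang 89 cent [452. 146.  16.] el [452. 146.] [50. 78.] 79
rollb scene 1 A 327.0 rect c [457. 145.] wh 49 109 ang 67 cent [458. 144.  20.] el [456. 145.] [ 51. 113.] 67
rolla top 1 A 406.5 rect c [ 462. -126.] wh 75 51 ang 79 cent [ 462. -126.   16.] el [ 462. -126.] [51. 77.] 156
rolla scene 1 A 176.0 rect c [ 441. -122.] wh 75 41 ang 81 cent [ 443. -123.   20.] el [ 460. -125.] [73. 83.] 110
jar top 1 A 136.5 rect c [582.   6.] wh 33 34 ang 89 cent [582.   7.  85.] el [581.   7.] [34. 37.] 110
plateB top 1 A 2948.0 rect c [648. 147.] wh 169 173 ang 89 cent [647. 147.  18.] el [649. 147.] [171. 174.] 61
plateA top 1 A 2884.5 rect c [ 504. -479.] wh 173 172 ang 86 cent [ 502. -477.   18.] el [ 503. -479.] [173. 175.] 179
stack top 1 A 4320.0 rect c [513. 430.] wh 169 173 ang 76 cent [510. 430. 146.] el [510. 433.] [194. 213.] 131
```

View pics/c1.png

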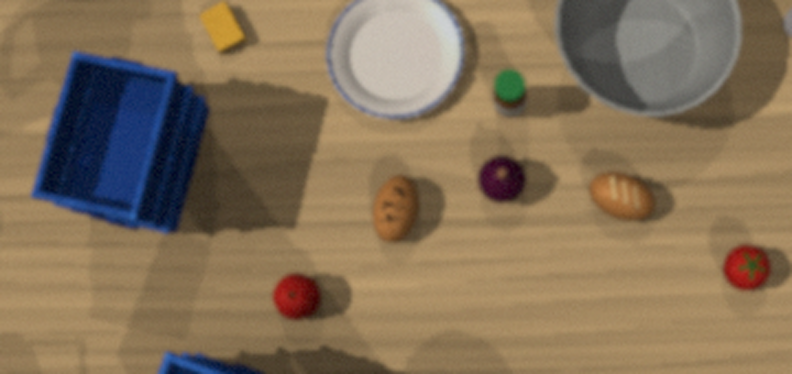

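```bash
cat > go.py <<'E'
import sys
from h import *
# go.py x y z (mm) [...]: successive targets -> shift (cm) in current tool axes from the measured pose / previous target
s=manip.state(); Q=R.from_quat(s['orientation']); p=np.array(s['tcp_pos'])*1000
print('t',round(float(s['time']),1),'tcp',np.round(p,1),'w',np.round(s['gripper_width'],4),'ff',np.round(s['finger_force'],1),'yaw',np.round(np.degrees(np.arctan2(*Q.as_matrix()[[1,0],0])),1),'tilt',np.round(Q.as_matrix()[:,2],3))
for t in np.array(sys.argv[1:],float).reshape(-1,3):
    print(t,np.round(Q.inv().apply(t-p)/10,2),'len',round(np.linalg.norm(t-p))); p=t
E
python3 - <<'E'
from meas import *
im=load('top0.png')
c=np.array([(75,55),(172,75),(134,220),(38,193)])/2.2+(40,110)-.3
P=onz(im,c,.146)[:,:2]*1000;print(P.round(),P.mean(0).round(),[round(np.linalg.norm(P[i]-P[i-1])) for i in range(4)],np.degrees(np.arctan2(*(P[0]+P[1]-P[2]-P[3])[::-1])))
cs=blobs(im['pixels'],(0,0,20),(180,65,255),(285,75,385,170),500)
for c in cs[:2]:
    h=cv2.convexHull(c).reshape(-1,2);P=onz(im,h,.085)[:,:2].astype(np.float32)*1000
    print(cv2.minAreaRect(P),cv2.fitEllipse(P),h.min(0),h.max(0))
P=onz(im,[(294,122),(377,120),(335,83),(335,162)],.085)*1000;print(P.round())
E
python3 go.py 452 146 230 452 146 3 452 146 200 648 147 200 648 147 9
```

```text
[[613. 491.]
 [585. 377.]
 [425. 414.]
 [457. 524.]] [520. 452.] [159, 117, 164, 116] -12.437873131722782
((671.8951416015625, -161.32090759277344), (222.0093994140625, 258.9129333496094), 80.53413391113281) ((671.3462524414062, -177.18040466308594), (218.23573303222656, 292.0862731933594), 43.275291442871094) [292  75] [382 163]
[[ 651.  -53.   85.]
 [ 655. -269.   85.]
 [ 758. -164.   85.]
 [ 544. -154.   85.]]
t 0.1 tcp [144.  607.6 230.3] w 0.0854 ff 0.0 yaw -13.3 tilt [-0.    -0.002 -1.   ]
[452. 146. 230.] [40.62 37.81  0.11] len 555
[452. 146.   3.] [-0.   -0.05 22.7 ] len 227
[452. 146. 200.] [  0.     0.04 -19.7 ] len 197
[648. 147. 200.] [ 1.905e+01 -4.620e+00 -1.000e-02] len 196
[648. 147.   9.] [-0.   -0.04 19.1 ] len 191
```

Emit:
play_rows(
  rows=[8.5, 2.7, 2.5, 0, 0, 0, 0, 8.5, 5.4, 5.0, 0, 0, 0, 0, 8.5, 8.1, 7.6, 0, 0, 0, 0, 8.5, 10.8, 10.1, 0, 0, 0, 0, 8.5, 13.5, 12.6, 0, 0, 0, 0],
  grip_force=30,
)

```text
time: 0.52
tcp_pos: [0.2469, 0.4525, 0.2309]
orientation: [0.993, -0.116, -0.0, 0.0]
force: [0.9, -0.3, 0.3]
gripper_width: 0.0849
finger_force: 0.0
```

Emit:
play_rows(
  rows=[8.5, 2.7, 2.5, 0, 0, 0, 0, 8.5, 5.4, 5.0, 0, 0, 0, 0, 8.5, 8.1, 7.6, 0, 0, 0, 0, 8.5, 10.8, 10.1, 0, 0, 0, 0, 8.5, 13.5, 12.6, 0, 0, 0, 0],
)

```text
time: 0.93
tcp_pos: [0.3491, 0.2987, 0.2311]
orientation: [0.993, -0.116, -0.0, 0.0]
force: [-0.1, -0.3, 0.4]
gripper_width: 0.085
finger_force: 0.0
```

Emit:
play_rows(
  rows=[8.5, 2.7, 2.5, 2, 0, 0, 0, 8.5, 5.4, 5.0, 4, 0, 0, 0, 8.5, 8.1, 7.6, 6, 0, 0, 0, 8.5, 10.8, 10.1, 7, 0, 0, 0, 8.5, 13.6, 12.6, 8, 0, 0, 0],
)

```text
time: 1.35
tcp_pos: [0.4519, 0.1445, 0.1501]
orientation: [0.993, -0.116, -0.001, 0.001]
force: [0.4, 1.1, 0.3]
gripper_width: 0.0853
finger_force: 0.0
```

```bash
python3 - <<'E'
from meas import *
s=manip.state(); im=snap('wrist','w1.png')
T=np.eye(4);T[:3,:3]=R.from_quat(s['orientation']).as_matrix();T[:3,3]=s['tcp_pos'];T=T@np.array(im['T_tool_cam'])
for c in blobs(im['pixels'],(6,120,40),(22,255,255),(0,0,560,420),500)[:3]:
    P=onz(im,c.reshape(-1,2),.016,T)[:,:2].astype(np.float32)*1000;print(cv2.contourArea(c),[np.round(x) for x in cv2.fitEllipse(P)],cv2.boundingRect(c))
E
python3 go.py 452 146 3
```

```text
112606.5 [array([448., 185.]), array([349., 522.]), np.float64(180.0)] (0, 0, 560, 389)
14502.5 [array([302., -61.]), array([165., 214.]), np.float64(110.0)] (392, 181, 168, 211)
1765.5 [array([572., 104.]), array([28., 93.]), np.float64(21.0)] (232, 0, 121, 89)
t 1.4 tcp [453.3 140.2 148.2] w 0.085 ff 0.0 yaw -13.7 tilt [-0.005 -0.004 -1.   ]
[452. 146.   3.] [-0.21 -0.6  14.52] len 145
```

View pics/w1.png

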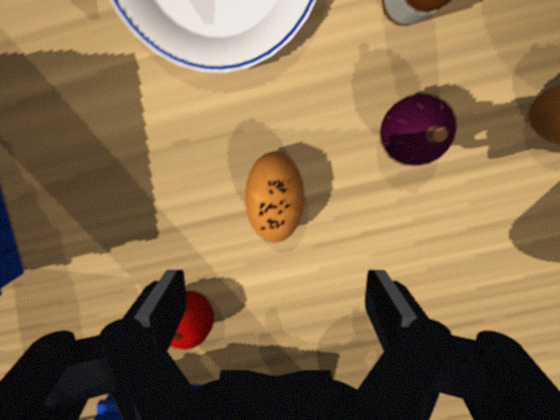

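The wrist view shows roll_b centred near pixel (274,197), with its long axis nearly along the image vertical and clear space around it. The orange mask also caught wood, so I'll tighten it.

```bash
cat > w.py <<'E'
from meas import *
import sys
# w.py name h0 h1 smin vmin z x0 y0 x1 y1 : wrist measurement of a blob
def meas(name,lo,hi,z,box,amin=800,n=1):
    s=manip.state(); im=snap('wrist',name)
    T=np.eye(4);T[:3,:3]=R.from_quat(s['orientation']).as_matrix();T[:3,3]=s['tcp_pos'];T=T@np.array(im['T_tool_cam'])
    for c in blobs(im['pixels'],lo,hi,box,amin)[:n]:
        P=onz(im,cv2.convexHull(c).reshape(-1,2),z,T)[:,:2].astype(np.float32)*1000
        print(name,cv2.contourArea(c),[np.round(x,1) for x in cv2.fitEllipse(P)],cv2.boundingRect(c))
E
python3 - <<'E'
from w import *
print(manip.state()['tcp_pos'])
meas('w2.png',(5,190,90),(16,255,255),.016,(220,130,330,260))
meas('w3.png',(130,60,20),(175,255,255),.028,(360,80,480,180))
E
python3 go.py 452 146 3
```

```text
[0.45332873 0.14019129 0.14819495]
w2.png 3707.5 [array([450.9, 146.1]), array([51.6, 82.6]), np.float64(78.3)] (241, 157, 57, 88)
w3.png 3971.0 [array([484.3,  16.9]), array([55.7, 60.3]), np.float64(158.3)] (377, 95, 75, 71)
t 1.5 tcp [452.2 144.  149.9] w 0.085 ff 0.0 yaw -13.6 tilt [-0.003 -0.002 -1.   ]
[452. 146.   3.] [-0.03 -0.22 14.69] len 147
```

Emit:
play_rows(
  rows=[8.5, -0.1, 0, 3.5, 0, 0, 0, 8.5, -0.1, 0, 7, 0, 0, 0, 8.5, -0.1, 0, 10.5, 0, 0, 0, 8.5, -0.1, 0, 13, 0, 0, 0, 8.5, -0.1, 0, 14.7, 0, 0, 0],
)

```text
time: 1.92
tcp_pos: [0.4496, 0.1471, 0.0022]
orientation: [0.993, -0.116, -0.001, 0.001]
force: [-0.2, 0.5, -0.4]
gripper_width: 0.085
finger_force: 0.0
```

Emit:
play_rows(
  rows=[8.5, 0, 0, 0, 0, 0, 0, 8.5, 0, 0, 0, 0, 0, 0, 6, 0, 0, 0, 0, 0, 0, 5, 0, 0, 0, 0, 0, 0, 4, 0, 0, 0, 0, 0, 0],
)

```text
time: 2.33
tcp_pos: [0.4518, 0.1476, 0.0058]
orientation: [0.993, -0.116, 0.001, -0.001]
force: [-3.5, 3.2, 17.6]
gripper_width: 0.0513
finger_force: 16.7
```

Emit:
play_rows(
  rows=[4, 0, 0, 0, 0, 0, 0, 4, 0, 0, 0, 0, 0, 0, 4, 0, 0, 0, 0, 0, 0, 4, 0, 0, 0, 0, 0, 0, 4, 0, 0, 0, 0, 0, 0],
)

```text
time: 2.75
tcp_pos: [0.4519, 0.1478, 0.0061]
orientation: [0.993, -0.116, 0.001, -0.001]
force: [-2.4, 1.9, 5.7]
gripper_width: 0.0508
finger_force: 30.8
```

```bash
python3 go.py 452 146 100 649 147 100 649 147 10
```

```text
t 2.8 tcp [451.9 147.8   6.1] w 0.0508 ff 30.8 yaw -13.3 tilt [ 0.003  0.002 -1.   ]
[452. 146. 100.] [ 0.08  0.15 -9.39] len 94
[649. 147. 100.] [19.15 -4.63  0.06] len 197
[649. 147.  10.] [-0.02  0.02  9.  ] len 90
```

Emit:
play_rows(
  rows=[4, 0, 0, -1, 0, 0, 0, 4, 0, 0, -3, 0, 0, 0, 4, 0, 0, -5.5, 0, 0, 0, 4, 0, 0, -8, 0, 0, 0, 4, 0, 0, -9.7, 0, 0, 0],
)

```text
time: 3.17
tcp_pos: [0.4518, 0.1474, 0.1044]
orientation: [0.993, -0.116, 0.002, -0.001]
force: [0.1, 0.2, -0.6]
gripper_width: 0.0504
finger_force: 31.8
```

Emit:
play_rows(
  rows=[4, 2, -0.5, 0, 0, 0, 0, 4, 4.5, -1.1, 0, 0, 0, 0, 4, 7, -1.7, 0, 0, 0, 0, 4, 9.5, -2.3, 0, 0, 0, 0, 4, 12, -2.9, 0, 0, 0, 0],
)

```text
time: 3.58
tcp_pos: [0.5756, 0.1474, 0.1024]
orientation: [0.993, -0.116, 0.001, -0.001]
force: [-0.1, 0.4, -0.3]
gripper_width: 0.0503
finger_force: 31.7
```

Emit:
play_rows(
  rows=[4, 2.5, -0.6, 0, 0, 0, 0, 4, 5, -1.2, 0, 0, 0, 0, 4, 6.5, -1.6, 0, 0, 0, 0, 4, 7.1, -1.7, 0, 0, 0, 0, 4, 7.1, -1.7, 0, 0, 0, 0],
)

```text
time: 4.0
tcp_pos: [0.6482, 0.1473, 0.1013]
orientation: [0.993, -0.117, 0.0, -0.0]
force: [0.1, 0.1, -1.3]
gripper_width: 0.0504
finger_force: 31.7
```

```bash
python3 - <<'E'
from w import *
print(manip.state()['tcp_pos'])
meas('w4.png',(0,0,120),(180,70,255),.018,(0,0,560,420),3000)
im=snap('top','top1.png')
for n,lo,hi,box,z in [('roll',(5,150,40),(22,255,255),(180,70,260,165),.1),('plate',(0,0,120),(180,70,255),(180,95,260,170),.018)]:
    for c in blobs(im['pixels'],lo,hi,box)[:2]:
        print(n,cv2.contourArea(c),cv2.fitEllipse(onz(im,cv2.convexHull(c).reshape(-1,2),z)[:,:2].astype(np.float32)*1000))
E
python3 go.py 649 147 12
```

```text
[0.64817979 0.14733199 0.10133438]
w4.png 25913.5 [array([649.2, 146.3]), array([171. , 171.3]), np.float64(172.0)] (163, 97, 227, 179)
roll 207.5 ((639.50634765625, 153.3217010498047), (42.75770568847656, 50.59523391723633), 134.83953857421875)
roll 134.5 ((778.7135009765625, 86.52497100830078), (28.09640121459961, 105.96109771728516), 4.27657413482666)
plate 1809.0 ((649.5507202148438, 147.16378784179688), (171.238037109375, 175.6025390625), 72.85095977783203)
t 4.1 tcp [646.4 147.4 101.4] w 0.0505 ff 31.7 yaw -13.4 tilt [-0.001  0.    -1.   ]
[649. 147.  12.] [ 0.27 -0.03  8.94] len 89
```

View pics/w4.png

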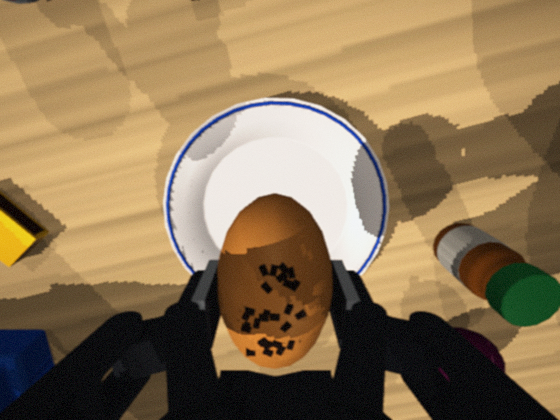

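The wrist view shows the roll held level and centred between the fingers, with the plate B centre measured at (649,147). I'll lower it there.

Emit:
play_rows(
  rows=[4, 0.1, 0, 2, 0, 0, 0, 4, 0.1, 0, 4.5, 0, 0, 0, 4, 0.1, 0, 6.5, 0, 0, 0, 4, 0.1, 0, 7.8, 0, 0, 0, 4, 0.1, 0, 8.4, 0, 0, 0],
)

```text
time: 4.52
tcp_pos: [0.6463, 0.147, 0.0156]
orientation: [0.993, -0.116, -0.002, 0.001]
force: [-0.5, -0.7, -0.0]
gripper_width: 0.0504
finger_force: 31.7
```

Emit:
play_rows(
  rows=[4, 0, 0, 0.3, 0, 0, 0, 4, 0, 0, 0.4, 0, 0, 0, 4, 0, 0, 0.5, 0, 0, 0, 4, 0, 0, 0.5, 0, 0, 0, 4, 0, 0, 0.5, 0, 0, 0],
)

```text
time: 4.93
tcp_pos: [0.649, 0.1476, 0.0134]
orientation: [0.993, -0.116, 0.001, -0.0]
force: [-0.2, 0.9, -1.1]
gripper_width: 0.0504
finger_force: 31.7
```

```bash
python3 go.py 649 147 12
```

```text
t 4.9 tcp [649.  147.6  13.4] w 0.0504 ff 31.7 yaw -13.3 tilt [ 0.002  0.001 -1.   ]
[649. 147.  12.] [0.01 0.06 0.14] len 2
```

Emit:
play_rows(
  rows=[4, 0, 0, 0.1, 0, 0, 0, 4, 0, 0, 0.2, 0, 0, 0, 4, 0, 0, 0.2, 0, 0, 0, 5.5, 0, 0, 0.2, 0, 0, 0, 6.5, 0, 0, 0.2, 0, 0, 0],
)

```text
time: 5.35
tcp_pos: [0.6485, 0.1473, 0.0103]
orientation: [0.993, -0.116, 0.0, -0.0]
force: [-0.7, 0.1, -0.2]
gripper_width: 0.0644
finger_force: 0.0
```

Emit:
play_rows(
  rows=[7, 0, 0, 0, 0, 0, 0, 7, 0, 0, 0, 0, 0, 0, 7, 0, 0, -1, 0, 0, 0, 7, 0, 0, -4, 0, 0, 0, 7, 0, 0, -8, 0, 0, 0],
)

```text
time: 5.77
tcp_pos: [0.6462, 0.1464, 0.088]
orientation: [0.993, -0.116, -0.004, 0.002]
force: [0.5, 0.5, 0.3]
gripper_width: 0.07
finger_force: 0.0
```

Emit:
play_rows(
  rows=[8.5, 0, 0, -3, 0, 0, 0, 8.5, 0, 0, -5, 0, 0, 0, 8.5, 0, 0, -6, 0, 0, 0, 8.5, 0, 0, -6, 0, 0, 0, 8.5, 0, 0, -6, 0, 0, 0],
)

```text
time: 6.18
tcp_pos: [0.6479, 0.1473, 0.15]
orientation: [0.993, -0.116, -0.0, -0.0]
force: [0.1, -0.2, -1.3]
gripper_width: 0.0848
finger_force: 0.0
```

```bash
python3 - <<'E'
from w import *
meas('w5.png',(5,150,60),(18,255,255),.021,(180,170,400,330))
E
python3 go.py 349 263 150 349 263 8
```

```text
w5.png 3458.0 [array([648.8, 147.6]), array([52.1, 83.9]), np.float64(76.4)] (246, 170, 58, 73)
t 6.2 tcp [647.4 147.  148.6] w 0.0852 ff 0.0 yaw -13.4 tilt [-0.003 -0.001 -1.   ]
[349. 263. 150.] [-31.71  -4.38  -0.05] len 320
[349. 263.   8.] [ 0.04 -0.02 14.2 ] len 142
```

View pics/w5.png

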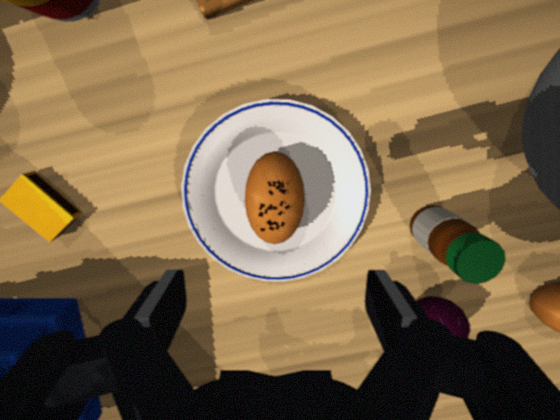

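Roll_b sits upright at (648.8,147.6) on plate B, within 1 mm of the centre. Next is tomato_b; first I'll check its clearance to the near stack.

Emit:
play_rows(
  rows=[8.5, -2, -0.3, 0, 0, 0, 0, 8.5, -5.5, -0.8, 0, 0, 0, 0, 8.5, -9.5, -1.3, 0, 0, 0, 0, 8.5, -13.5, -1.9, 0, 0, 0, 0, 8.5, -17, -2.4, 0, 0, 0, 0],
)

```text
time: 6.65
tcp_pos: [0.4854, 0.2093, 0.1478]
orientation: [0.993, -0.116, -0.002, 0.002]
force: [-0.1, 0.3, 0.8]
gripper_width: 0.0849
finger_force: 0.0
```

Emit:
play_rows(
  rows=[8.5, -4, -0.5, 0, 0, 0, 0, 8.5, -8, -1.1, 0, 0, 0, 0, 8.5, -11.5, -1.6, 0, 0, 0, 0, 8.5, -14.1, -1.9, 0, 0, 0, 0, 8.5, -14.7, -2, 0, 0, 0, 0],
)

```text
time: 7.07
tcp_pos: [0.3464, 0.2625, 0.1486]
orientation: [0.993, -0.115, -0.001, 0.002]
force: [-1.1, 0.5, -0.0]
gripper_width: 0.0847
finger_force: 0.0
```

Emit:
play_rows(
  rows=[8.5, 0, 0, 0, 0, 0, 0, 8.5, 0, 0, 0, 0, 0, 0, 8.5, 0, 0, 0, 0, 0, 0],
)

```text
time: 7.32
tcp_pos: [0.3507, 0.263, 0.1496]
orientation: [0.993, -0.117, -0.0, 0.001]
force: [0.3, 0.3, 0.5]
gripper_width: 0.0847
finger_force: 0.0
```

```bash
python3 - <<'E'
from w import *
meas('w6.png',(0,180,40),(8,255,255),.024,(180,120,400,330))
im=load('top0.png')
c=blobs(im['pixels'],(105,150,30),(125,255,255),(90,262,180,360))[0]
P=onz(im,cv2.convexHull(c).reshape(-1,2),.146)[:,:2]*1000
print(P[np.argsort(-P[:,0])[:4]].round(), P[np.argsort(np.hypot(*(P-[349,263]).T))[:2]].round())
E
python3 go.py 349 263 8
```

```text
w6.png 2940.0 [array([349.5, 262.8]), array([54.6, 58.4]), np.float64(71.6)] (245, 171, 61, 63)
[[281. 373.]
 [281. 368.]
 [278. 337.]
 [276. 375.]] [[266. 290.]
 [259. 273.]]
t 7.4 tcp [350.9 262.9 149.7] w 0.0853 ff 0.0 yaw -13.4 tilt [-0.001 -0.001 -1.   ]
[349. 263.   8.] [-0.18  0.02 14.17] len 142
```

Emit:
play_rows(
  rows=[8.5, -0.1, 0, 3.5, 0, 0, 0, 8.5, -0.1, 0, 7, 0, 0, 0, 8.5, -0.1, 0, 10.5, 0, 0, 0, 8.5, -0.1, 0, 13, 0, 0, 0, 8.5, -0.1, 0, 14.2, 0, 0, 0],
)

```text
time: 7.78
tcp_pos: [0.3489, 0.2611, 0.0049]
orientation: [0.993, -0.117, -0.001, 0.003]
force: [-0.1, -0.2, -0.0]
gripper_width: 0.0852
finger_force: 0.0
```

Emit:
play_rows(
  rows=[8.5, 0, 0, 0, 0, 0, 0, 8.5, 0, 0, 0, 0, 0, 0, 6.5, 0, 0, 0, 0, 0, 0, 5.5, 0, 0, 0, 0, 0, 0, 4, 0, 0, 0, 0, 0, 0],
)

```text
time: 8.2
tcp_pos: [0.3499, 0.2641, 0.0097]
orientation: [0.993, -0.116, 0.001, -0.001]
force: [-1.7, -2.0, 13.2]
gripper_width: 0.054
finger_force: 29.1
```

Emit:
play_rows(
  rows=[4, 0, 0, 0, 0, 0, 0, 4, 0, 0, 0, 0, 0, 0, 4, 0, 0, 0, 0, 0, 0, 4, 0, 0, 0, 0, 0, 0, 4, 0, 0, 0, 0, 0, 0],
)

```text
time: 8.62
tcp_pos: [0.3498, 0.2641, 0.0098]
orientation: [0.993, -0.116, 0.001, -0.001]
force: [0.1, -1.2, 6.2]
gripper_width: 0.0536
finger_force: 30.6
```

```bash
python3 go.py 349 263 190 684 -160 190 684 -160 14
```

```text
t 8.6 tcp [349.8 264.1   9.8] w 0.0536 ff 30.6 yaw -13.3 tilt [ 0.002  0.002 -1.   ]
[349. 263. 190.] [ -0.03   0.08 -18.02] len 180
[ 684. -160.  190.] [ 4.234e+01  3.345e+01 -3.000e-02] len 540
[ 684. -160.   14.] [-0.02  0.04 17.6 ] len 176
```

Emit:
play_rows(
  rows=[4, 0, 0, -1.5, 0, 0, 0, 4, 0, 0, -5, 0, 0, 0, 4, 0, 0, -9, 0, 0, 0, 4, 0, 0, -13, 0, 0, 0, 4, 0, 0, -16, 0, 0, 0],
)

```text
time: 9.03
tcp_pos: [0.3496, 0.2641, 0.1725]
orientation: [0.993, -0.116, 0.001, -0.002]
force: [-0.1, -0.2, -1.4]
gripper_width: 0.0537
finger_force: 32.1
```

Emit:
play_rows(
  rows=[4, 1, 0.8, -2, 0, 0, 0, 4, 3, 2.4, -2, 0, 0, 0, 4, 5.3, 4.3, -2, 0, 0, 0, 4, 7.6, 6.1, -2, 0, 0, 0, 4, 10, 8.1, -2, 0, 0, 0],
)

```text
time: 9.45
tcp_pos: [0.4282, 0.1608, 0.1895]
orientation: [0.993, -0.116, 0.001, -0.001]
force: [-0.4, 0.9, -1.0]
gripper_width: 0.0534
finger_force: 32.1
```

Emit:
play_rows(
  rows=[4, 2.4, 1.9, 0, 0, 0, 0, 4, 4.8, 3.9, 0, 0, 0, 0, 4, 7.2, 5.8, 0, 0, 0, 0, 4, 9.6, 7.8, 0, 0, 0, 0, 4, 12, 9.7, 0, 0, 0, 0],
)

```text
time: 9.87
tcp_pos: [0.5226, 0.0381, 0.1891]
orientation: [0.993, -0.116, 0.001, -0.0]
force: [0.6, 0.9, -1.6]
gripper_width: 0.0535
finger_force: 32.2
```

Emit:
play_rows(
  rows=[4, 2.4, 1.9, 0, 0, 0, 0, 4, 4.8, 3.9, 0, 0, 0, 0, 4, 7.2, 5.8, 0, 0, 0, 0, 4, 9.6, 7.8, 0, 0, 0, 0, 4, 12, 9.7, 0, 0, 0, 0],
)

```text
time: 10.28
tcp_pos: [0.617, -0.0839, 0.189]
orientation: [0.993, -0.116, 0.0, -0.0]
force: [0.5, -0.0, -1.0]
gripper_width: 0.0537
finger_force: 32.2
```

Emit:
play_rows(
  rows=[4, 2.4, 1.9, 0, 0, 0, 0, 4, 4.8, 3.9, 0, 0, 0, 0, 4, 7, 5.6, 0, 0, 0, 0, 4, 8.4, 6.8, 0, 0, 0, 0, 4, 8.4, 6.8, 0, 0, 0, 0],
)

```text
time: 10.7
tcp_pos: [0.6838, -0.1711, 0.1878]
orientation: [0.993, -0.118, 0.0, 0.0]
force: [0.4, 0.0, -0.6]
gripper_width: 0.0535
finger_force: 32.1
```

```bash
python3 go.py 683 -168 60 683 -168 15; python3 -c "
from h import *
snap('wrist','w7.png')"
```

```text
t 10.7 tcp [ 683.8 -171.1  187.8] w 0.0535 ff 32.1 yaw -13.5 tilt [ 0.001 -0.    -1.   ]
[ 683. -168.   60.] [-0.16 -0.29 12.78] len 128
[ 683. -168.   15.] [-0.  -0.   4.5] len 45
```

View pics/w7.png

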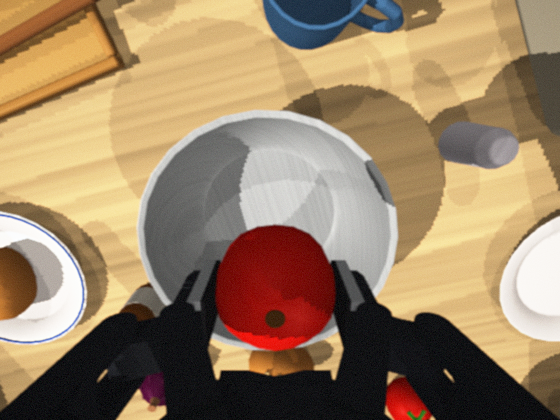

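The wrist view shows the tomato held above the bowl, with the rim spanning columns 138–398 and its top at row 111. I'll check the bowl centre with these.

```bash
python3 - <<'E'
from h import *
im=load('w7.png');s=manip.state();T=np.eye(4);T[:3,:3]=R.from_quat(s['orientation']).as_matrix();T[:3,3]=s['tcp_pos'];T=T@im['T_tool_cam']
print(s['tcp_pos'])
P=onz(im,[(138,232),(398,238),(270,111),(345,133),(186,142),(160,300)],.085,T)[:,:2]*1000
from scipy.optimize import least_squares
print(P.round(), least_squares(lambda v:np.hypot(*(P-v[:2]).T)-v[2],[650,-160,110]).x)
E
```

```text
[ 0.68274321 -0.16956274  0.18785415]
[[ 690.  -53.]
 [ 634. -265.]
 [ 759. -184.]
 [ 730. -236.]
 [ 752. -116.]
 [ 623.  -48.]] [ 650.25339183 -156.5820598   110.96805008]
```

Emit:
play_rows(
  rows=[4, 0, -0.1, 2, 0, 0, 0, 4, 0, -0.2, 5, 0, 0, 0, 4, 0, -0.2, 8, 0, 0, 0, 4, 0, -0.2, 10.5, 0, 0, 0, 4, 0, -0.2, 12.5, 0, 0, 0],
)

```text
time: 11.17
tcp_pos: [0.6814, -0.1648, 0.0617]
orientation: [0.993, -0.116, -0.001, -0.0]
force: [-0.3, -0.2, -0.4]
gripper_width: 0.0539
finger_force: 32.1
```

Emit:
play_rows(
  rows=[4, 0, 0, 1.5, 0, 0, 0, 4, 0, 0, 3, 0, 0, 0, 4, 0, 0, 4, 0, 0, 0, 4, 0, 0, 4.5, 0, 0, 0, 4, 0, 0, 4.5, 0, 0, 0],
)

```text
time: 11.58
tcp_pos: [0.6823, -0.1655, 0.0176]
orientation: [0.993, -0.116, -0.001, -0.0]
force: [-0.7, -0.3, -0.5]
gripper_width: 0.0537
finger_force: 32.1
```

Emit:
play_rows(
  rows=[4, 0, 0, 0.1, 0, 0, 0, 4, 0, 0, 0.2, 0, 0, 0, 4, 0, 0, 0.3, 0, 0, 0, 4, 0, 0, 0.3, 0, 0, 0],
)

```text
time: 11.92
tcp_pos: [0.6834, -0.1661, 0.016]
orientation: [0.993, -0.116, 0.001, -0.0]
force: [0.1, -0.2, -0.3]
gripper_width: 0.0538
finger_force: 32.1
```

```bash
python3 go.py 683 -166 15; python3 -c "
from h import *; print(manip.state()['force'])"
```

```text
t 11.9 tcp [ 683.4 -166.1   16. ] w 0.0538 ff 32.1 yaw -13.3 tilt [ 0.001  0.    -1.   ]
[ 683. -166.   15.] [-0.04  0.    0.1 ] len 1
[ 0.116282   -0.18107743 -0.32901929]
```

Emit:
play_rows(
  rows=[4, 0, 0, 0.1, 0, 0, 0, 4, 0, 0, 0.2, 0, 0, 0, 4, 0, 0, 0.2, 0, 0, 0, 5.8, 0, 0, 0.2, 0, 0, 0, 6.5, 0, 0, 0.2, 0, 0, 0],
)

```text
time: 12.33
tcp_pos: [0.6833, -0.1661, 0.0136]
orientation: [0.993, -0.116, 0.0, -0.0]
force: [-0.2, 0.6, 0.1]
gripper_width: 0.065
finger_force: 0.0
```

Emit:
play_rows(
  rows=[7, 0, 0, 0, 0, 0, 0, 7, 0, 0, 0, 0, 0, 0, 7, 0, 0, -1, 0, 0, 0, 7, 0, 0, -4, 0, 0, 0, 7, 0, 0, -8, 0, 0, 0],
)

```text
time: 12.75
tcp_pos: [0.6806, -0.1659, 0.0906]
orientation: [0.993, -0.116, -0.004, 0.0]
force: [1.5, 0.3, 0.3]
gripper_width: 0.07
finger_force: 0.0
```

Emit:
play_rows(
  rows=[8.5, 0, 0, -3, 0, 0, 0, 8.5, 0, 0, -6, 0, 0, 0, 8.5, 0, 0, -8.5, 0, 0, 0, 8.5, 0, 0, -9.5, 0, 0, 0, 8.5, 0, 0, -9.5, 0, 0, 0],
)

```text
time: 13.17
tcp_pos: [0.6846, -0.1663, 0.1926]
orientation: [0.993, -0.116, 0.004, -0.0]
force: [0.3, 0.6, 0.8]
gripper_width: 0.0849
finger_force: 0.0
```

```bash
python3 - <<'E'
from w import *
meas('w8.png',(0,180,40),(8,255,255),.029,(160,80,400,300))
E
python3 go.py 372 -272 150 372 -272 8
```

```text
w8.png 2193.5 [array([ 683.8, -166.6]), array([53.3, 56.3]), np.float64(70.6)] (249, 165, 54, 55)
t 13.2 tcp [ 683.4 -166.   189.5] w 0.085 ff 0.0 yaw -13.3 tilt [ 0.002  0.    -1.   ]
[ 372. -272.  150.] [-27.86  17.51   3.87] len 331
[ 372. -272.    8.] [-3.00e-02  1.00e-02  1.42e+01] len 142
```

Emit:
play_rows(
  rows=[8.5, -1.5, 0.9, 0, 0, 0, 0, 8.5, -4.5, 2.8, 0, 0, 0, 0, 8.5, -7.5, 4.7, 0, 0, 0, 0, 8.5, -10.5, 6.6, 0, 0, 0, 0, 8.5, -13.5, 8.5, 0, 0, 0, 0],
)

```text
time: 13.63
tcp_pos: [0.529, -0.2175, 0.1853]
orientation: [0.993, -0.116, -0.003, -0.0]
force: [0.5, 0.1, 0.3]
gripper_width: 0.0848
finger_force: 0.0
```

Emit:
play_rows(
  rows=[8.5, -3, 1.9, 1, 0, 0, 0, 8.5, -6, 3.8, 2, 0, 0, 0, 8.5, -9, 5.7, 3, 0, 0, 0, 8.5, -12, 7.6, 3.9, 0, 0, 0, 8.5, -14.3, 9, 3.9, 0, 0, 0],
)

```text
time: 14.05
tcp_pos: [0.3666, -0.2713, 0.1454]
orientation: [0.993, -0.117, -0.005, -0.001]
force: [-1.3, -0.6, 0.3]
gripper_width: 0.0852
finger_force: 0.0
```

Emit:
play_rows(
  rows=[8.5, 0, 0, 0, 0, 0, 0, 8.5, 0, 0, 0, 0, 0, 0, 8.5, 0, 0, 0, 0, 0, 0],
)

```text
time: 14.3
tcp_pos: [0.372, -0.2722, 0.1484]
orientation: [0.993, -0.116, -0.001, -0.0]
force: [0.4, 0.6, 0.1]
gripper_width: 0.0847
finger_force: 0.0
```

```bash
python3 - <<'E'
from w import *
meas('w9.png',(0,180,40),(8,255,255),.024,(180,120,400,330))
E
python3 go.py 372 -272 8
```

```text
w9.png 2988.5 [array([ 371.2, -271.7]), array([54.7, 58.7]), np.float64(75.4)] (244, 170, 62, 64)
t 14.3 tcp [ 372.6 -272.1  148.6] w 0.0849 ff 0.0 yaw -13.3 tilt [-0.001  0.    -1.   ]
[ 372. -272.    8.] [-5.000e-02  1.000e-02  1.406e+01] len 141
```

Emit:
play_rows(
  rows=[8.5, -0.1, 0, 3.5, 0, 0, 0, 8.5, -0.1, 0, 7, 0, 0, 0, 8.5, -0.1, 0, 10.5, 0, 0, 0, 8.5, -0.1, 0, 13, 0, 0, 0, 8.5, -0.1, 0, 14, 0, 0, 0],
)

```text
time: 14.77
tcp_pos: [0.3698, -0.2708, 0.0054]
orientation: [0.993, -0.116, -0.003, -0.001]
force: [-0.5, 0.0, -0.9]
gripper_width: 0.0846
finger_force: 0.0
```

Emit:
play_rows(
  rows=[8.5, 0, 0, 0, 0, 0, 0, 8.5, 0, 0, 0, 0, 0, 0, 6.5, 0, 0, 0, 0, 0, 0, 5.5, 0, 0, 0, 0, 0, 0, 4, 0, 0, 0, 0, 0, 0],
)

```text
time: 15.18
tcp_pos: [0.3724, -0.2723, 0.0107]
orientation: [0.993, -0.116, 0.001, 0.0]
force: [-1.1, 1.9, 10.2]
gripper_width: 0.0533
finger_force: 29.9
```

Emit:
play_rows(
  rows=[4, 0, 0, 0, 0, 0, 0, 4, 0, 0, 0, 0, 0, 0, 4, 0, 0, 0, 0, 0, 0, 4, 0, 0, 0, 0, 0, 0, 4, 0, 0, 0, 0, 0, 0],
)

```text
time: 15.6
tcp_pos: [0.3723, -0.2723, 0.0107]
orientation: [0.993, -0.116, 0.002, 0.0]
force: [-0.3, 1.7, 5.4]
gripper_width: 0.0533
finger_force: 31.2
```

```bash
python3 go.py 372 -272 190 618 -150 190 618 -150 15
```

```text
t 15.6 tcp [ 372.3 -272.3   10.7] w 0.0533 ff 31.2 yaw -13.3 tilt [ 0.003 -0.001 -1.   ]
[ 372. -272.  190.] [ 2.000e-02 -1.000e-02 -1.793e+01] len 179
[ 618. -150.  190.] [ 21.13 -17.54   0.06] len 275
[ 618. -150.   15.] [-0.06 -0.   17.5 ] len 175
```

Emit:
play_rows(
  rows=[4, 0, 0, -1.5, 0, 0, 0, 4, 0, 0, -5, 0, 0, 0, 4, 0, 0, -9, 0, 0, 0, 4, 0, 0, -13, 0, 0, 0, 4, 0, 0, -16, 0, 0, 0],
)

```text
time: 16.02
tcp_pos: [0.3717, -0.2723, 0.1731]
orientation: [0.993, -0.116, 0.002, 0.001]
force: [1.4, 0.1, -0.7]
gripper_width: 0.0535
finger_force: 32.5
```

Emit:
play_rows(
  rows=[4, 1, -0.8, -2, 0, 0, 0, 4, 3, -2.5, -2, 0, 0, 0, 4, 5.3, -4.4, -2, 0, 0, 0, 4, 7.6, -6.3, -2, 0, 0, 0, 4, 10, -8.3, -2, 0, 0, 0],
)

```text
time: 16.43
tcp_pos: [0.4882, -0.2136, 0.19]
orientation: [0.993, -0.117, 0.001, -0.0]
force: [0.3, -1.1, -0.5]
gripper_width: 0.053
finger_force: 32.5
```

Emit:
play_rows(
  rows=[4, 2.4, -2, 0, 0, 0, 0, 4, 4.8, -4, 0, 0, 0, 0, 4, 7.2, -6, 0, 0, 0, 0, 4, 9.6, -8, 0, 0, 0, 0, 4, 11.1, -9.2, 0, 0, 0, 0],
)

```text
time: 16.85
tcp_pos: [0.619, -0.1488, 0.1891]
orientation: [0.993, -0.116, 0.0, -0.0]
force: [-0.5, -0.4, -1.3]
gripper_width: 0.0533
finger_force: 32.5
```

Emit:
play_rows(
  rows=[4, 0, 0, 0, 0, 0, 0, 4, 0, 0, 0, 0, 0, 0, 4, 0, 0, 0, 0, 0, 0],
)

```text
time: 17.1
tcp_pos: [0.616, -0.1505, 0.1891]
orientation: [0.993, -0.116, -0.001, -0.0]
force: [0.0, 0.3, -0.6]
gripper_width: 0.0534
finger_force: 32.5
```

```bash
python3 go.py 618 -150 60 618 -150 16
```

```text
t 17.1 tcp [ 616.  -150.5  189.1] w 0.0534 ff 32.5 yaw -13.4 tilt [-0.001  0.    -1.   ]
[ 618. -150.   60.] [ 0.2  -0.09 12.91] len 129
[ 618. -150.   16.] [0.01 0.   4.4 ] len 44
```

Emit:
play_rows(
  rows=[4, 0.1, 0, 2, 0, 0, 0, 4, 0.1, 0, 5, 0, 0, 0, 4, 0.1, 0, 8, 0, 0, 0, 4, 0.1, 0, 10.5, 0, 0, 0, 4, 0.1, 0, 12.5, 0, 0, 0],
)

```text
time: 17.52
tcp_pos: [0.6156, -0.1513, 0.0627]
orientation: [0.993, -0.117, -0.001, -0.0]
force: [-0.4, -0.3, -1.1]
gripper_width: 0.0533
finger_force: 32.5
```

Emit:
play_rows(
  rows=[4, 0, 0, 1.5, 0, 0, 0, 4, 0, 0, 3, 0, 0, 0, 4, 0, 0, 4, 0, 0, 0, 4, 0, 0, 4.5, 0, 0, 0, 4, 0, 0, 4.7, 0, 0, 0],
)

```text
time: 17.93
tcp_pos: [0.6171, -0.1511, 0.017]
orientation: [0.993, -0.116, -0.0, 0.0]
force: [0.8, -0.4, -0.8]
gripper_width: 0.0531
finger_force: 32.5
```

Emit:
play_rows(
  rows=[4, 0, 0, 0.1, 0, 0, 0, 4, 0, 0, 0.2, 0, 0, 0, 4, 0, 0, 0.2, 0, 0, 0, 4, 0, 0, 0.2, 0, 0, 0],
)

```text
time: 18.27
tcp_pos: [0.6183, -0.1506, 0.0161]
orientation: [0.993, -0.116, 0.001, -0.0]
force: [-0.7, -0.1, -1.3]
gripper_width: 0.053
finger_force: 32.5
```

```bash
python3 go.py 618 -150 15; python3 -c "
from h import *; print(manip.state()['force'])"
```

```text
t 18.3 tcp [ 618.3 -150.6   16.1] w 0.053 ff 32.5 yaw -13.3 tilt [ 0.001 -0.    -1.   ]
[ 618. -150.   15.] [-0.04 -0.05  0.11] len 1
[-0.65779379 -0.13820562 -1.28645126]
```

Emit:
play_rows(
  rows=[4, 0, 0, 0.1, 0, 0, 0, 4, 0, 0, 0.1, 0, 0, 0, 4, 0, 0, 0.1, 0, 0, 0, 5.8, 0, 0, 0.1, 0, 0, 0, 6.5, 0, 0, 0.1, 0, 0, 0],
)

```text
time: 18.68
tcp_pos: [0.6182, -0.1506, 0.0145]
orientation: [0.993, -0.116, 0.0, -0.0]
force: [0.2, -0.7, 0.1]
gripper_width: 0.0647
finger_force: 0.0
```

Emit:
play_rows(
  rows=[7, 0, 0, 0, 0, 0, 0, 7, 0, 0, 0, 0, 0, 0, 7, 0, 0, -1, 0, 0, 0, 7, 0, 0, -4, 0, 0, 0, 7, 0, 0, -8, 0, 0, 0],
)

```text
time: 19.1
tcp_pos: [0.6154, -0.1505, 0.0921]
orientation: [0.993, -0.116, -0.004, 0.0]
force: [0.9, 0.1, -0.5]
gripper_width: 0.0704
finger_force: 0.0
```

Emit:
play_rows(
  rows=[8.5, 0, 0, -3, 0, 0, 0, 8.5, 0, 0, -6, 0, 0, 0, 8.5, 0, 0, -8.5, 0, 0, 0, 8.5, 0, 0, -9.5, 0, 0, 0, 8.5, 0, 0, -9.5, 0, 0, 0],
)

```text
time: 19.52
tcp_pos: [0.6195, -0.1508, 0.1933]
orientation: [0.993, -0.116, 0.004, -0.0]
force: [-0.9, 0.0, 0.0]
gripper_width: 0.0848
finger_force: 0.0
```

```bash
python3 - <<'E'
from w import *
meas('w10.png',(0,180,40),(8,255,255),.029,(160,60,400,300),500,3)
E
python3 go.py 462 -126 150
```

```text
w10.png 2582.0 [array([ 684.2, -166.7]), array([53.8, 54. ]), np.float64(39.2)] (247, 94, 58, 59)
w10.png 2250.5 [array([ 617.1, -150.4]), array([54.2, 57.5]), np.float64(73.5)] (249, 166, 54, 56)
t 19.6 tcp [ 618.2 -150.5  190.4] w 0.085 ff 0.0 yaw -13.3 tilt [ 0.002  0.    -1.   ]
[ 462. -126.  150.] [-15.77   1.22   4.  ] len 163
```

View pics/w10.png

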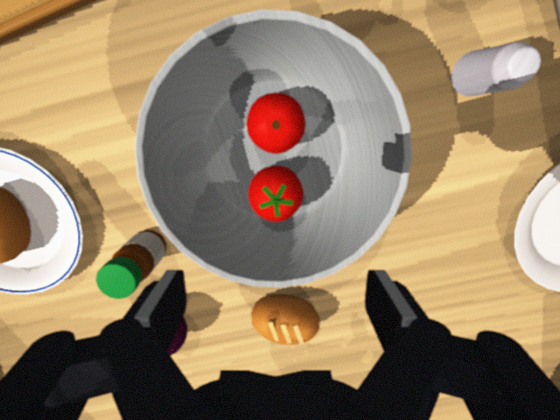

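Both tomatoes rest side by side in the bowl, at pixels (276,122) and (276,193). Roll_a is near (285,318). I'll move above it and turn the tool.

Emit:
play_rows(
  rows=[8.5, -2.5, 0.2, 0, 0, 0, 0, 8.5, -6, 0.5, 0, 0, 0, 0, 8.5, -9.5, 0.7, 0, 0, 0, 0, 8.5, -13, 1, 0, 0, 0, 0, 8.5, -15.7, 1.2, 0, 0, 0, 0],
)

```text
time: 19.98
tcp_pos: [0.4581, -0.1258, 0.1866]
orientation: [0.993, -0.117, -0.003, 0.0]
force: [-0.4, 0.2, -0.1]
gripper_width: 0.0848
finger_force: 0.0
```

Emit:
play_rows(
  rows=[8.5, 0, 0, 0.8, 0, 0, 0.1, 8.5, 0, 0, 1.6, 0, 0, 0.22, 8.5, 0, 0, 2.4, 0, 0, 0.34, 8.5, 0, 0, 3.2, 0, 0, 0.46, 8.5, 0, 0, 4, 0, 0, 0.58],
)

```text
time: 20.4
tcp_pos: [0.4607, -0.126, 0.1469]
orientation: [0.917, -0.398, -0.002, 0.001]
force: [0.6, -0.3, -0.5]
gripper_width: 0.0849
finger_force: 0.0
```

Emit:
play_rows(
  rows=[8.5, 0, 0, 0, 0, 0, 0.12, 8.5, 0, 0, 0, 0, 0, 0.24, 8.5, 0, 0, 0, 0, 0, 0.36, 8.5, 0, 0, 0, 0, 0, 0.48, 8.5, 0, 0, 0, 0, 0, 0.6],
)

```text
time: 20.82
tcp_pos: [0.4607, -0.126, 0.147]
orientation: [0.759, -0.652, -0.002, 0.002]
force: [-0.4, -0.1, 0.4]
gripper_width: 0.0847
finger_force: 0.0
```

Emit:
play_rows(
  rows=[8.5, 0, 0, 0, 0, 0, 0.12, 8.5, 0, 0, 0, 0, 0, 0.24, 8.5, 0, 0, 0, 0, 0, 0.36, 8.5, 0, 0, 0, 0, 0, 0.48, 8.5, 0, 0, 0, 0, 0, 0.58],
)

```text
time: 21.23
tcp_pos: [0.4607, -0.126, 0.1471]
orientation: [-0.541, 0.841, 0.001, -0.002]
force: [-0.5, -0.4, -1.2]
gripper_width: 0.0849
finger_force: 0.0
```

Emit:
play_rows(
  rows=[8.5, 0, 0, 0, 0, 0, 0, 8.5, 0, 0, 0, 0, 0, 0, 8.5, 0, 0, 0, 0, 0, 0],
)

```text
time: 21.48
tcp_pos: [0.4616, -0.1261, 0.1483]
orientation: [-0.544, 0.839, 0.001, -0.001]
force: [-0.0, -0.2, 0.2]
gripper_width: 0.0849
finger_force: 0.0
```

```bash
python3 - <<'E'
from w import *
meas('w11.png',(5,170,80),(16,255,255),.016,(200,120,350,280))
E
python3 go.py 462 -126 6
```

```text
w11.png 3956.5 [array([ 462.8, -124.4]), array([52.7, 85.5]), np.float64(156.5)] (245, 155, 59, 91)
t 21.5 tcp [ 461.8 -126.1  148.5] w 0.0852 ff 0.0 yaw -114.1 tilt [-0.002  0.    -1.   ]
[ 462. -126.    6.] [-0.03 -0.04 14.25] len 143
```

View pics/w11.png

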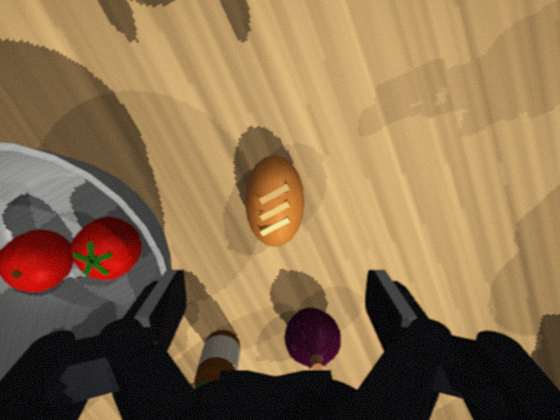

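The wrist view shows roll_a centred at pixel (274,200) and aligned with the fingers. It measures (462.8,-124.4).

Emit:
play_rows(
  rows=[8.5, -0.2, 0, 3.5, 0, 0, 0, 8.5, -0.2, 0, 7, 0, 0, 0, 8.5, -0.2, 0, 10.5, 0, 0, 0, 8.5, -0.2, 0, 13, 0, 0, 0, 8.5, -0.2, 0, 14.4, 0, 0, 0],
)

```text
time: 21.95
tcp_pos: [0.4609, -0.1243, 0.0022]
orientation: [-0.544, 0.839, 0.001, -0.002]
force: [0.2, 0.3, -0.5]
gripper_width: 0.0849
finger_force: 0.0
```

Emit:
play_rows(
  rows=[8.5, 0, 0, 0, 0, 0, 0, 8.5, 0, 0, 0, 0, 0, 0, 6, 0, 0, 0, 0, 0, 0, 5, 0, 0, 0, 0, 0, 0, 4, 0, 0, 0, 0, 0, 0],
)

```text
time: 22.37
tcp_pos: [0.464, -0.1242, 0.0066]
orientation: [-0.543, 0.839, -0.001, 0.001]
force: [-3.8, 3.8, 18.5]
gripper_width: 0.0513
finger_force: 16.3
```

Emit:
play_rows(
  rows=[4, 0, 0, 0, 0, 0, 0, 4, 0, 0, 0, 0, 0, 0, 4, 0, 0, 0, 0, 0, 0, 4, 0, 0, 0, 0, 0, 0, 4, 0, 0, 0, 0, 0, 0],
)

```text
time: 22.78
tcp_pos: [0.464, -0.1241, 0.0069]
orientation: [-0.544, 0.839, -0.001, 0.001]
force: [-0.4, 1.3, 5.7]
gripper_width: 0.0503
finger_force: 30.4
```

```bash
python3 go.py 462 -125 150 503 -478 150 503 -478 12
```

```text
t 22.8 tcp [ 464.  -124.1    6.9] w 0.0503 ff 30.4 yaw -114.1 tilt [ 0.003  0.    -1.   ]
[ 462. -125.  150.] [  0.14   0.11 -14.31] len 143
[ 503. -478.  150.] [ 3.054e+01 -1.818e+01  1.000e-02] len 355
[ 503. -478.   12.] [ 0.02  0.03 13.8 ] len 138
```

Emit:
play_rows(
  rows=[4, 0, 0, -1, 0, 0, 0, 4, 0, 0, -4, 0, 0, 0, 4, 0, 0, -8, 0, 0, 0, 4, 0, 0, -12, 0, 0, 0, 4, 0, 0, -14.5, 0, 0, 0],
)

```text
time: 23.2
tcp_pos: [0.4647, -0.1244, 0.1552]
orientation: [-0.544, 0.839, -0.002, 0.003]
force: [2.0, -0.1, -0.8]
gripper_width: 0.0502
finger_force: 31.7
```

Emit:
play_rows(
  rows=[4, 1.5, -0.9, 0, 0, 0, 0, 4, 4, -2.4, 0, 0, 0, 0, 4, 6.5, -3.9, 0, 0, 0, 0, 4, 9, -5.4, 0, 0, 0, 0, 4, 11.5, -6.9, 0, 0, 0, 0],
)

```text
time: 23.62
tcp_pos: [0.479, -0.2586, 0.1515]
orientation: [-0.544, 0.839, -0.001, 0.001]
force: [0.1, -0.2, -1.2]
gripper_width: 0.0507
finger_force: 31.7
```

Emit:
play_rows(
  rows=[4, 2.5, -1.5, 0, 0, 0, 0, 4, 5, -3, 0, 0, 0, 0, 4, 7.5, -4.5, 0, 0, 0, 0, 4, 10, -6, 0, 0, 0, 0, 4, 12.5, -7.5, 0, 0, 0, 0],
)

```text
time: 24.03
tcp_pos: [0.496, -0.4035, 0.1512]
orientation: [-0.543, 0.84, -0.0, 0.0]
force: [0.7, -0.4, 0.0]
gripper_width: 0.0504
finger_force: 31.7
```

Emit:
play_rows(
  rows=[4, 2.5, -1.5, 0, 0, 0, 0, 4, 5, -3, 0, 0, 0, 0, 4, 6.5, -3.8, 0, 0, 0, 0, 4, 6.5, -3.8, 0, 0, 0, 0, 4, 6.5, -3.8, 0, 0, 0, 0],
)

```text
time: 24.45
tcp_pos: [0.5037, -0.4776, 0.1503]
orientation: [-0.543, 0.84, 0.0, 0.0]
force: [-0.6, 0.2, -0.1]
gripper_width: 0.0504
finger_force: 31.8
```

```bash
python3 - <<'E'
from w import *
print(manip.state()['tcp_pos'])
meas('w12.png',(0,0,120),(180,70,255),.018,(60,40,480,360),3000)
E
python3 go.py 503 -478 12
```

```text
[ 0.50367581 -0.47757423  0.15026133]
w12.png 19586.0 [array([ 503.5, -478.4]), array([171.3, 172. ]), np.float64(18.2)] (180, 100, 190, 160)
t 24.5 tcp [ 503.8 -476.7  150.4] w 0.0507 ff 31.8 yaw -114.2 tilt [-0.     0.001 -1.   ]
[ 503. -478.   12.] [ 0.16  0.02 13.84] len 138
```

View pics/w12.png

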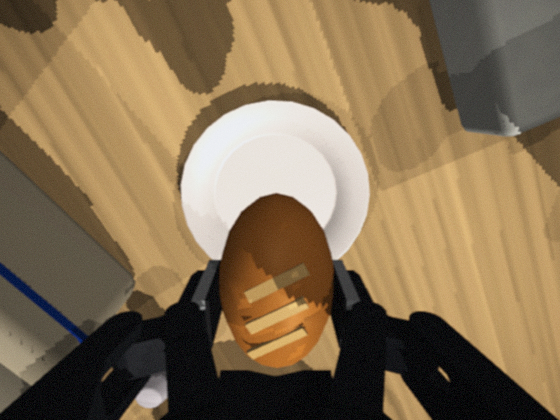

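Roll_a is held level over plate A, whose centre measures (503.5,-478.4). I'll lower it.

Emit:
play_rows(
  rows=[4, 0.1, 0, 2, 0, 0, 0, 4, 0.1, 0, 5, 0, 0, 0, 4, 0.1, 0, 8, 0, 0, 0, 4, 0.1, 0, 10.5, 0, 0, 0, 4, 0.1, 0, 12.5, 0, 0, 0],
)

```text
time: 24.92
tcp_pos: [0.5033, -0.4758, 0.0238]
orientation: [-0.544, 0.839, 0.001, -0.0]
force: [0.3, 0.2, -1.1]
gripper_width: 0.0505
finger_force: 31.7
```

Emit:
play_rows(
  rows=[4, 0, 0, 0.6, 0, 0, 0, 4, 0, 0, 1, 0, 0, 0, 4, 0, 0, 1.2, 0, 0, 0, 4, 0, 0, 1.3, 0, 0, 0, 4, 0, 0, 1.3, 0, 0, 0],
)

```text
time: 25.33
tcp_pos: [0.5047, -0.4783, 0.0139]
orientation: [-0.543, 0.839, -0.001, 0.001]
force: [-0.5, -0.1, -0.2]
gripper_width: 0.0506
finger_force: 31.8
```

```bash
python3 go.py 503.5 -478 12
```

```text
t 25.3 tcp [ 504.7 -478.3   13.9] w 0.0506 ff 31.8 yaw -114.2 tilt [ 0.002 -0.001 -1.   ]
[ 503.5 -478.    12. ] [0.03 0.12 0.19] len 2
```

Emit:
play_rows(
  rows=[4, 0, 0.1, 0.1, 0, 0, 0, 4, 0, 0.1, 0.2, 0, 0, 0, 4, 0, 0.1, 0.2, 0, 0, 0, 5.5, 0, 0.1, 0.2, 0, 0, 0, 6.5, 0, 0.1, 0.2, 0, 0, 0],
)

```text
time: 25.75
tcp_pos: [0.5031, -0.4777, 0.0106]
orientation: [-0.543, 0.84, -0.0, 0.0]
force: [0.4, -0.1, -0.1]
gripper_width: 0.0644
finger_force: 0.0
```

Emit:
play_rows(
  rows=[7, 0, 0, 0, 0, 0, 0, 7, 0, 0, 0, 0, 0, 0, 7, 0, 0, -1, 0, 0, 0, 7, 0, 0, -4, 0, 0, 0, 7, 0, 0, -8, 0, 0, 0],
)

```text
time: 26.17
tcp_pos: [0.5009, -0.4761, 0.0876]
orientation: [-0.543, 0.84, 0.004, -0.002]
force: [1.5, -0.2, 0.0]
gripper_width: 0.0701
finger_force: 0.0
```

Emit:
play_rows(
  rows=[8.5, 0, 0, -3, 0, 0, 0, 8.5, 0, 0, -5, 0, 0, 0, 8.5, 0, 0, -6, 0, 0, 0, 8.5, 0, 0, -6, 0, 0, 0, 8.5, 0, 0, -6, 0, 0, 0],
)

```text
time: 26.58
tcp_pos: [0.5026, -0.4772, 0.1499]
orientation: [-0.543, 0.84, 0.0, 0.0]
force: [0.4, 0.4, -0.2]
gripper_width: 0.0847
finger_force: 0.0
```

```bash
python3 - <<'E'
from w import *
meas('w13.png',(5,150,60),(18,255,255),.021,(180,140,400,300))
E
python3 go.py 484 17.5 160 484 17.5 12
```

```text
w13.png 4000.5 [array([ 502.5, -478.2]), array([51.9, 84.6]), np.float64(156.4)] (246, 153, 58, 91)
t 26.6 tcp [ 502.1 -476.8  148.5] w 0.0849 ff 0.0 yaw -114.2 tilt [-0.002  0.002 -1.   ]
[484.   17.5 160. ] [-44.34  21.92  -1.03] len 495
[484.   17.5  12. ] [ 0.02 -0.04 14.8 ] len 148
```

Emit:
play_rows(
  rows=[8.5, -2, 1, -0.5, 0, 0, -0.04, 8.5, -5, 2.5, -1, 0, 0, -0.08, 8.5, -8, 4, -1, 0, 0, -0.12, 8.5, -11, 5.4, -1, 0, 0, -0.16, 8.5, -14, 6.9, -1, 0, 0, -0.2],
)

```text
time: 27.05
tcp_pos: [0.496, -0.3198, 0.1577]
orientation: [-0.625, 0.781, 0.002, -0.001]
force: [0.7, -0.4, -0.4]
gripper_width: 0.0848
finger_force: 0.0
```

```bash
python3 go.py 484 17.5 160
```

```text
t 27.1 tcp [ 496.  -319.8  157.7] w 0.0848 ff 0.0 yaw -102.7 tilt [-0.004  0.002 -1.   ]
[484.   17.5 160. ] [-32.65   8.55  -0.16] len 338
```

Emit:
play_rows(
  rows=[8.5, -3, 0.8, 0, 0, 0, 0, 8.5, -6.5, 1.7, 0, 0, 0, 0, 8.5, -10, 2.6, 0, 0, 0, 0, 8.5, -13.5, 3.5, 0, 0, 0, 0, 8.5, -17, 4.4, 0, 0, 0, 0],
)

```text
time: 27.47
tcp_pos: [0.4902, -0.1444, 0.1582]
orientation: [-0.624, 0.781, 0.001, -0.002]
force: [1.1, 0.1, 0.2]
gripper_width: 0.0852
finger_force: 0.0
```

Emit:
play_rows(
  rows=[8.5, -3.5, 0.9, 0, 0, 0, 0, 8.5, -7, 1.8, 0, 0, 0, 0, 8.5, -10.5, 2.7, 0, 0, 0, 0, 8.5, -13.5, 3.5, 0, 0, 0, 0, 8.5, -15.6, 4.1, 0, 0, 0, 0],
)

```text
time: 27.88
tcp_pos: [0.4848, 0.0172, 0.1584]
orientation: [-0.625, 0.781, 0.001, -0.002]
force: [0.6, -0.5, -0.4]
gripper_width: 0.0851
finger_force: 0.0
```

Emit:
play_rows(
  rows=[8.5, 0, 0, 0, 0, 0, 0, 8.5, 0, 0, 0, 0, 0, 0, 8.5, 0, 0, 0, 0, 0, 0],
)

```text
time: 28.13
tcp_pos: [0.4854, 0.0147, 0.159]
orientation: [-0.624, 0.781, 0.001, -0.001]
force: [-0.4, 1.1, 0.0]
gripper_width: 0.0851
finger_force: 0.0
```

```bash
python3 - <<'E'
from w import *
meas('w14.png',(130,60,20),(175,255,255),.028,(200,120,350,280))
E
python3 go.py 484 17.5 12
```

```text
w14.png 2809.0 [array([484.6,  18.9]), array([55.2, 58. ]), np.float64(173.6)] (246, 174, 62, 61)
t 28.2 tcp [485.6  14.4 159.3] w 0.0852 ff 0.0 yaw -102.8 tilt [-0.002 -0.001 -1.   ]
[484.   17.5  12. ] [-0.29  0.19 14.73] len 147
```

View pics/w14.png

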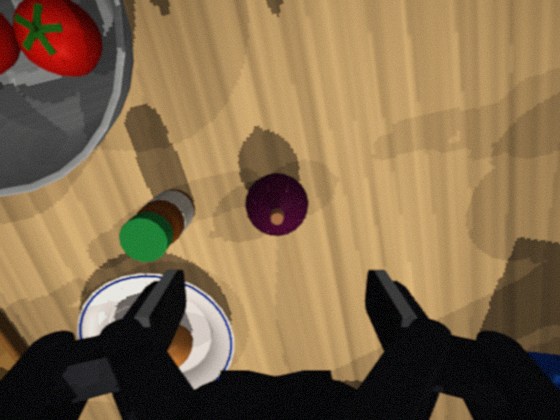

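The onion is at pixel (277,205), measured (484.6,18.9). The jar stands left of it and the fingers will clear it.

Emit:
play_rows(
  rows=[8.5, -0.3, 0.1, 3.5, 0, 0, 0, 8.5, -0.3, 0.1, 7, 0, 0, 0, 8.5, -0.3, 0.1, 10.5, 0, 0, 0, 8.5, -0.3, 0.1, 13, 0, 0, 0, 8.5, -0.3, 0.1, 14.6, 0, 0, 0],
)

```text
time: 28.6
tcp_pos: [0.4839, 0.0163, 0.0113]
orientation: [-0.623, 0.782, 0.001, -0.003]
force: [-0.7, -0.1, 0.6]
gripper_width: 0.0852
finger_force: 0.0
```

Emit:
play_rows(
  rows=[8.5, 0, 0, 0, 0, 0, 0, 8.5, 0, 0, 0, 0, 0, 0, 6.5, 0, 0, 0, 0, 0, 0, 5.5, 0, 0, 0, 0, 0, 0, 4, 0, 0, 0, 0, 0, 0],
)

```text
time: 29.02
tcp_pos: [0.4869, 0.0184, 0.0161]
orientation: [-0.625, 0.781, -0.001, 0.001]
force: [-2.0, 0.1, 6.9]
gripper_width: 0.0553
finger_force: 30.4
```

Emit:
play_rows(
  rows=[4, 0, 0, 0, 0, 0, 0, 4, 0, 0, 0, 0, 0, 0, 4, 0, 0, 0, 0, 0, 0, 4, 0, 0, 0, 0, 0, 0, 4, 0, 0, 0, 0, 0, 0],
)

```text
time: 29.43
tcp_pos: [0.4868, 0.0184, 0.0162]
orientation: [-0.625, 0.781, -0.001, 0.001]
force: [-1.7, -1.2, 5.8]
gripper_width: 0.0556
finger_force: 30.9
```

```bash
python3 go.py 484 18 250 520 452 250 520 452 110
```

```text
t 29.4 tcp [486.8  18.4  16.2] w 0.0556 ff 30.9 yaw -102.7 tilt [ 0.003  0.001 -1.   ]
[484.  18. 250.] [  0.07   0.2  -23.38] len 234
[520. 452. 250.] [-4.313e+01  6.020e+00  4.000e-02] len 435
[520. 452. 110.] [ 0.02  0.04 14.  ] len 140
```

Emit:
play_rows(
  rows=[4, 0, 0, -0.5, 0, 0, 0, 4, 0, 0, -1.5, 0, 0, 0, 4, 0, 0, -3, 0, 0, 0, 4, 0, 0, -5, 0, 0, 0, 4, 0, 0, -7.5, 0, 0, 0],
  grip_force=40,
)

```text
time: 29.85
tcp_pos: [0.4848, 0.0181, 0.0898]
orientation: [-0.624, 0.781, 0.001, -0.001]
force: [0.3, -0.0, -0.9]
gripper_width: 0.0548
finger_force: 42.5
```

Emit:
play_rows(
  rows=[4, 0, 0, -3, 0, 0, 0, 4, 0, 0, -6.5, 0, 0, 0, 4, 0, 0, -10, 0, 0, 0, 4, 0, 0, -13.5, 0, 0, 0, 4, 0, 0, -16, 0, 0, 0],
)

```text
time: 30.27
tcp_pos: [0.4863, 0.0183, 0.2537]
orientation: [-0.625, 0.781, -0.001, 0.003]
force: [0.9, -0.2, -1.8]
gripper_width: 0.055
finger_force: 42.5
```

Emit:
play_rows(
  rows=[4, -1.5, 0.2, 0, 0, 0, 0, 4, -4, 0.5, 0, 0, 0, 0, 4, -6.5, 0.9, 0, 0, 0, 0, 4, -9, 1.2, 0, 0, 0, 0, 4, -11.5, 1.6, 0, 0, 0, 0],
)

```text
time: 30.68
tcp_pos: [0.4951, 0.1349, 0.2501]
orientation: [-0.624, 0.781, 0.0, 0.001]
force: [0.6, 0.8, -0.5]
gripper_width: 0.0551
finger_force: 42.5
```

Emit:
play_rows(
  rows=[4, -2.5, 0.35, 0, 0, 0, 0, 4, -5, 0.7, 0, 0, 0, 0, 4, -7.5, 1.1, 0, 0, 0, 0, 4, -10, 1.4, 0, 0, 0, 0, 4, -12.5, 1.8, 0, 0, 0, 0],
)

```text
time: 31.1
tcp_pos: [0.5051, 0.261, 0.25]
orientation: [-0.624, 0.781, 0.0, 0.0]
force: [1.3, -1.3, -0.5]
gripper_width: 0.0547
finger_force: 42.5
```

Emit:
play_rows(
  rows=[4, -2.5, 0.35, 0, 0, 0, 0, 4, -5, 0.7, 0, 0, 0, 0, 4, -7.5, 1.1, 0, 0, 0, 0, 4, -10, 1.4, 0, 0, 0, 0, 4, -12.5, 1.8, 0, 0, 0, 0],
)

```text
time: 31.52
tcp_pos: [0.5151, 0.3868, 0.2499]
orientation: [-0.624, 0.781, 0.0, 0.0]
force: [0.3, -0.4, -2.1]
gripper_width: 0.0549
finger_force: 42.5
```

Emit:
play_rows(
  rows=[4, -2.5, 0.3, 0, 0, 0, 0, 4, -5, 0.6, 0, 0, 0, 0, 4, -6.6, 0.8, 0, 0, 0, 0, 4, -6.6, 0.8, 0, 0, 0, 0, 4, -6.6, 0.8, 0, 0, 0, 0],
)

```text
time: 31.93
tcp_pos: [0.5216, 0.4523, 0.249]
orientation: [-0.625, 0.781, 0.0, -0.001]
force: [0.3, -0.6, -1.5]
gripper_width: 0.0549
finger_force: 42.5
```

```bash
python3 go.py 520 452 112; python3 -c "
from h import *
snap('wrist','w15.png')"
```

```text
t 31.9 tcp [521.6 452.3 249. ] w 0.0549 ff 42.5 yaw -102.7 tilt [-0.001 -0.001 -1.   ]
[520. 452. 112.] [ 0.06  0.14 13.7 ] len 137
```

View pics/w15.png

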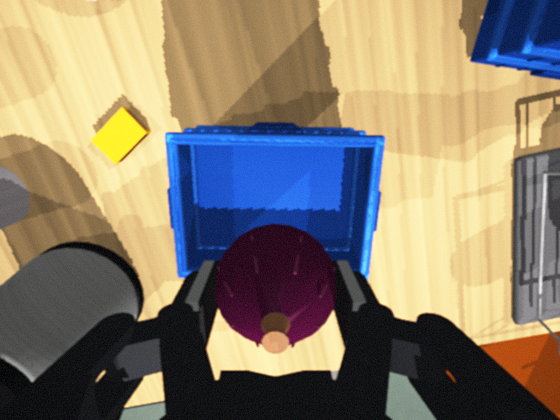

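The onion is held upright, and the stack rim's corners are at about (167,133), (383,137), (180,278) and (368,275). I'll check the stack centre from these.

```bash
python3 - <<'E'
from h import *
im=load('w15.png');s=manip.state();T=np.eye(4);T[:3,:3]=R.from_quat(s['orientation']).as_matrix();T[:3,3]=s['tcp_pos'];T=T@im['T_tool_cam']
P=onz(im,[(167,133),(383,137),(368,275),(180,278)],.146,T)[:,:2]*1000
print(s['tcp_pos'],P.round(),P.mean(0).round(),[round(np.linalg.norm(P[i]-P[i-1])) for i in range(4)])
u=P[0]-P[1];u/=np.linalg.norm(u);m=(P[0]+P[1])/2;v=np.array([-u[1],u[0]]);print('ang',np.degrees(np.arctan2(*u[::-1])),'centre from front edge',m+63*v,m-63*v)
E
```

```text
[0.52178677 0.45159554 0.24931586] [[588. 373.]
 [428. 412.]
 [455. 528.]
 [618. 495.]] [522. 452.] [125, 165, 119, 166]
ang -13.715875511595916 centre from front edge [523.08946276 453.91622259] [493.21393871 331.50930668]
```

Emit:
play_rows(
  rows=[4, 0, 0, 2, 0, 0, 0, 4, 0, 0, 5, 0, 0, 0, 4, 0, 0, 8, 0, 0, 0, 4, 0, 0, 10.5, 0, 0, 0, 4, 0, 0, 12, 0, 0, 0],
)

```text
time: 32.4
tcp_pos: [0.521, 0.4493, 0.1266]
orientation: [-0.624, 0.782, -0.0, -0.002]
force: [-0.5, -0.2, -1.7]
gripper_width: 0.0549
finger_force: 42.5
```

Emit:
play_rows(
  rows=[4, 0, 0, 0.6, 0, 0, 0, 4, 0, 0, 1, 0, 0, 0, 4, 0, 0, 1.3, 0, 0, 0, 4, 0, 0, 1.5, 0, 0, 0, 4, 0, 0, 1.5, 0, 0, 0],
)

```text
time: 32.82
tcp_pos: [0.5226, 0.4522, 0.1154]
orientation: [-0.624, 0.781, 0.0, 0.001]
force: [-0.4, 0.0, -1.0]
gripper_width: 0.0551
finger_force: 42.5
```

```bash
python3 go.py 522 453 112; python3 -c "
from h import *; print(manip.state()['force'])"
```

```text
t 32.8 tcp [522.6 452.2 115.4] w 0.0551 ff 42.5 yaw -102.7 tilt [ 0.001  0.001 -1.   ]
[522. 453. 112.] [-0.07  0.08  0.34] len 4
[-0.36403804  0.00836386 -1.02333806]
```

Emit:
play_rows(
  rows=[4, 0, 0, 0.1, 0, 0, 0, 4, 0, 0, 0.2, 0, 0, 0, 4, 0, 0, 0.3, 0, 0, 0, 4, 0, 0, 0.4, 0, 0, 0, 4, 0, 0, 0.4, 0, 0, 0],
)

```text
time: 33.23
tcp_pos: [0.5225, 0.4523, 0.1124]
orientation: [-0.625, 0.781, -0.0, 0.001]
force: [-2.1, -0.8, 6.4]
gripper_width: 0.0546
finger_force: 43.0
```

```bash
python3 go.py 522 453 112; python3 -c "
from h import *; print(manip.state()['force'])"
```

```text
t 33.2 tcp [522.5 452.3 112.4] w 0.0546 ff 43.0 yaw -102.7 tilt [ 0.002  0.001 -1.   ]
[522. 453. 112.] [-0.06  0.07  0.04] len 1
[-2.13302528 -0.81768925  6.3579478 ]
```

The onion is touching the container floor, with 6 N of contact force. I'll release it and withdraw.

Emit:
play_rows(
  rows=[5.5, 0, 0, 0, 0, 0, 0, 6, 0, 0, 0, 0, 0, 0, 6.5, 0, 0, 0, 0, 0, 0, 7, 0, 0, 0, 0, 0, 0, 7, 0, 0, 0, 0, 0, 0],
)

```text
time: 33.65
tcp_pos: [0.5223, 0.4519, 0.11]
orientation: [-0.624, 0.781, -0.0, -0.0]
force: [0.1, -0.0, -0.3]
gripper_width: 0.0697
finger_force: 0.0
```

Emit:
play_rows(
  rows=[7, 0, 0, -0.5, 0, 0, 0, 7, 0, 0, -2, 0, 0, 0, 7, 0, 0, -5, 0, 0, 0, 7, 0, 0, -9, 0, 0, 0, 7, 0, 0, -13, 0, 0, 0],
)

```text
time: 34.07
tcp_pos: [0.522, 0.4513, 0.241]
orientation: [-0.624, 0.781, -0.0, -0.001]
force: [1.3, 0.2, -0.2]
gripper_width: 0.0698
finger_force: 0.0
```

Emit:
play_rows(
  rows=[7, -3, 0, -1, 0, 0, 0, 7, -6, 0, -2, 0, 0, 0, 7, -9, 0, -3, 0, 0, 0, 7, -12, 0, -3, 0, 0, 0, 7, -14, 0, -3, 0, 0, 0],
)

```text
time: 34.48
tcp_pos: [0.5532, 0.5908, 0.271]
orientation: [-0.625, 0.781, 0.0, 0.001]
force: [-0.7, -0.1, -0.7]
gripper_width: 0.07
finger_force: 0.0
```

Emit:
play_rows(
  rows=[7, 0, 0, 0, 0, 0, 0, 7, 0, 0, 0, 0, 0, 0, 7, 0, 0, 0, 0, 0, 0, 7, 0, 0, 0, 0, 0, 0, 7, 0, 0, 0, 0, 0, 0],
)

```text
time: 34.9
tcp_pos: [0.5533, 0.5875, 0.2716]
orientation: [-0.624, 0.781, 0.0, 0.001]
force: [0.2, 0.3, -0.0]
gripper_width: 0.07
finger_force: 0.0
```

```bash
python3 - <<'E'
from w import *
meas('w16.png',(130,60,20),(175,255,255),.124,(0,0,560,420))
a=snap('top','top2.png')['pixels'];b=snap('scene','scene2.png')['pixels']
for n,z,lo,hi,box in [('stack',.146,(105,150,30),(125,255,255),(45,120,145,225)),('jar',.085,(45,100,30),(80,255,255),(258,135,285,162)),('pA',.018,(0,0,120),(180,70,255),(410,145,490,220)),('pB',.018,(0,0,120),(180,70,255),(180,95,260,170))]:
    for im in (load('top0.png'),load('top2.png')):
        c=blobs(im['pixels'],lo,hi,box)
        if c: print(n,np.round(cv2.minAreaRect(onz(im,cv2.convexHull(c[0]).reshape(-1,2),z)[:,:2].astype(np.float32)*1000)[0]))
v=np.vstack([a[40:300,20:520],b[140:340,30:530]]);cv2.imwrite('pics/final.png',v[:,:,::-1])
E
```

```text
w16.png 3952.0 [array([521.8, 451.3]), array([56.6, 59.1]), np.float64(169.8)] (242, 0, 69, 71)
stack [513. 430.]
stack [512. 430.]
jar [582.   6.]
jar [582.   6.]
pA [ 504. -479.]
pA [ 504. -479.]
pB [648. 147.]
pB [659. 151.]
```

View pics/final.png

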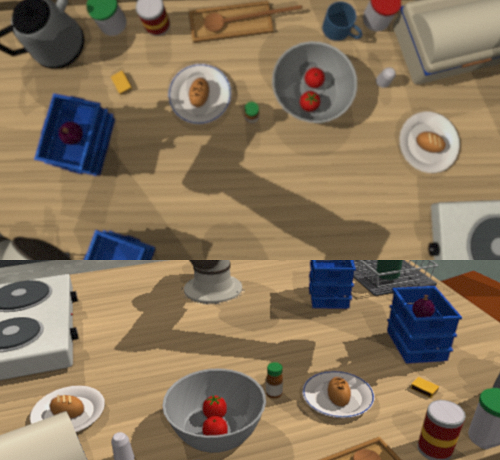

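The final pictures show everything in place and nothing else moved. The small plate B difference comes from the arm's shadow in the mask. I'll hand it in.

```bash
python3 -c "
from rig import manip
print(manip.sign_off())"
```

```text
the job is handed in; nothing more can be done
None
```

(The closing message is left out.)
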